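# Find the tight spot on the registration rail

### The job

The blue paper guide on the print bench's rail binds somewhere where dried ink has swollen in the slot. Slide the guide by its black knob along the rail, letting its nose push the red index ahead of it, until you feel it go distinctly tight, but do not force it; then back the guide off so that about 20 mm is open between its nose and the red index, which stays behind to mark the spot for cleaning. Last, throw the orange-tipped lock lever right over, never touching the index with the gripper nor disturbing the things lying about.

Things in the scene. Friction and masses are not known exactly. Their poses are not given: they have to be found in the camera images.
- rail: Fixed aluminium rail on the bench, 50 wide (x), 460 long (y), 22 high, black slot along its top, flat pink mat on its -x side (look only). Origin: centre of its underside, on the bench. Guide and index slide along its y axis; z is up. It is turned on the bench by up to about 23 degrees.
- guide: Blue guide block on the rail, 70 (x) by 110 (y) by 22, origin at the middle of its underside, 22 above the bench; axes as the rail's. A steel paper finger low down reaches 85 to -x of its centre line. Its origin starts 120 to 80 to -y of the rail's origin and can travel to 140 to +y. About 3 N of drag; it stays where it is left, except when let go in the tight spot.
- guide_knob (a point): Centre of the upper half of the guide's black upright round knob (diameter 24, from 44 to 89 above the bench); the point is on the knob's axis, 70 above the bench. The axis lies 32 to the -y side of the guide's middle. Axes as the rail's.
- guide_nose (a point): Middle of the guide's front (+y) face, 55 to +y of the guide's middle, so 87 to +y of the knob's axis; 32 above the bench; axes as the rail's. The unseen swelling begins when this point is 65 to 155 to +y of the rail's origin, new each time: it adds 1.5 N of resistance at once, then about 1.4 N per mm, and is solid 14 mm in. 3 N added is tight (1 mm in), 20 N is forcing it.
- index: Red block across the rail, 62 (x) by 16 (y) by 18. Origin: middle of the lower edge of its face towards the guide's nose, 22 above the bench; axes as the rail's. The gap is this origin's y minus guide_nose's y, both in the rail's frame (20 to 100 mm at the start). 0.8 N of drag; it stays where it is pushed to, and moves only along the rail.
- lock (a joint): Angle of the lock lever, rad: 0 leaning 0.6 to the rail's -x side (its start), 1.2 leaning 0.6 to the +x side, at its stop (locked). Stiff hinge, about 1.1 N at the ball, stays where left. The hinge runs along y on the guide's centre line, 36 to +y of the guide's middle (68 from the knob's axis), 54 above the bench. Locking does not alter the drag.
- lock_ball (a point): Centre of the orange ball (diameter 18) at the lever's end, 45 from the hinge; about 91 above the bench at either end of the swing, 99 in the middle.
- ink_jar: Ink jar with green label and black cap, diameter 60, 65 high, loose bystander; origin at the centre of its underside.
- tape_roll: Orange roll of tape lying flat, diameter 84, 24 high, loose bystander; origin at the centre of its underside.
- lino_block: Brown printing block 60 x 90 x 22, loose bystander; origin at the centre of its underside.

How it is judged:
By the outcome, as a careful person would: the job done as asked, in the order asked, and still so for the second after the job is handed in, with the robot touching nothing.
It also fails if it takes over 54 s, if anything falls off the work surface, if the arm or the gripper's body presses on something with over 40 N, if the wrist force passes 120 N, or if a joint passes its speed limit or range.

### The arm

A 6-joint arm with a two-finger parallel gripper is mounted at the origin on the work surface. World frame = base frame: x ahead of the robot, y to its left, z up, the work surface at z = 0. Lengths are in m, angles in rad, forces in N, time in s.
With the tool pointing down it reaches from about 0.225 to 0.875 m from the base axis. Payload 3.4 kg.
Tool frame: the origin (TCP) lies between the finger pads; the fingertips stand 11 mm ahead of it and the grasp point (between the pads) lies 8 mm behind it (tips_ahead is the distance from the TCP to the fingertips, in m); z points along the fingers, x is the direction in which the jaws open and shut, and the axes are right-handed (so a half turn about z gives the same grasp; the last joint's range is limited). The gripper opens to 85 mm and grips with 20 to 120 N. Pads are 22 mm wide; open, the fingers measure 114 mm over their backs; the gripper's body (76 mm by 85 mm) begins 54 mm behind the grasp point. The pads swing forward as they close: fully open they stand 13 mm farther back than shut.
Start: joints at [-1.279, 0.276, 1.505, -0, 1.361, -0.121], TCP at [0.231, -0.527, 0.206] pointing down, gripper open.
Joint ranges: [-2.89, 2.89], [-0.75, 2.08], [0.22, 2.7], [-1.18, 4.32], [0.11, 2.71], [-2.7, 2.7]. Speed limits (rad/s): [2.57, 2.57, 3.14, 3.14, 3.14, 3.14].

### API

Orientations are given as a unit quaternion [w, x, y, z].
In Python, from rig import get_state, get_image, sign_off, masks_of, tips_ahead gives the robot as it stands.
- The arm moves only by the tool play_rows, never from a script. Its argument "series" is a list of rows, each an object of numbers: "fingers": the closure, from -1 (fully open) to 1 (shut); "dx", "dy", "dz": the shift along the world's x, y, z in mm; "turn": the turn about the world's z in rad. A call has 1 to 20 rows; each row shifts and turns the pose as measured when the row begins; what a row does not reach is not made up. A row lasts 1/12 s, in which the tool goes at most 41.7 mm and 7.16 degrees, less where a joint would pass 70% of its speed; a pose out of reach is approached as far as the arm can. A call with a gripper value outside its range is refused whole. The fingers move at their own pace and stop on an object; "squeeze" is the grip in N (left out, the last holds). Time passes only in rows, so rows that do not move let the fingers close. It gives the time, the measured TCP pose, the force and the opening at its end, in the units of the state.
- get_state(): the state, without advancing time (a new reading comes with each control period).
- get_image(name): name is "scene" or "top" or "wrist"; returns a dict with "pixels" (420x560x3 uint8, red, green, blue), "vfov" (degrees; the focal length in pixels is half the picture's height over the tangent of half this angle, whatever the lens; pixels are square), "cx", "cy" (the principal point, pixels), "dist" ([k1, k2, p1, p2, k3] as OpenCV has them; the pictures are not rectified), "rvec" (rotation vector, rad) and "tvec" (3), from world to camera coordinates, as OpenCV has them; the wrist camera has in their place "hand_eye" (4x4, takes a point from camera to tool coordinates, whose origin is the TCP and whose axes are the tool frame's). Camera axes: x right, y down, z forward; pixel columns grow to the right and rows downward; lengths in m; the calibration is good to about 2 mm. A picture is of the moment at which its call begins: read the wrist's pose just before it. There is no depth.
- sign_off(): hands the job in, once; it reports no verdict.
Trained networks look in a picture, given as the dict that the camera call returned (one of the last four; its "shot" number tells which), for a name from the list of things; names that differ only in an ending like _2 or _b are one class to them, and where a whole thing is asked for, a point or a joint stands for the part that bears it (a point fixed in the world has none). Each returns a list of dicts, best first, with "p" (0 to 1); they miss things now and then, are a little off and sometimes report something else, mostly with a low value. They report only what shows in the picture. A call takes as long as a camera call.
- masks_of(picture, label): "region" (420x560 bool, what is visible of it) and "xy" ([column, row] in pixels, amid what is visible of it).
The state is a dict: "clock": time; "qpos": joint angles; "qd": joint speeds; "effort": joint torques, N m; "position": TCP position; "ee_rot": TCP orientation; "contact_force": force on the tool from outside, world axes, zero at the start; "moment": the same for the moment, N m; "width": finger opening in m.
Only numpy, scipy, OpenCV 4.12 (cv2) and the standard library are available. Lean on these libraries where they do the work, as an engineer would, in place of code of your own. Each camera call takes 0.05 s, during which the arm holds its last target. There are 200 camera calls.

## Working session

There is one attempt and no reset: what is moved stays moved. The work goes in short steps, Python scripts to look and compute and a tool call to move; the robot and the scene stay as the last step left them, time stands still between calls to the robot, and variables do not carry over. Pictures are saved under pics/ and viewed, about 8 in all and at most 12, crops included, and the job is handed in when it is done.

Besides the shell and the picture viewer there is one more tool, called after "Emit:" as name(argument=value, ...), one argument or row to a line, values as JSON. play_rows: Moves the arm, as the interface text tells. Its arguments: {"type":"object","properties":{"series":{"type":"array"},"squeeze":{"type":"number"}},"required":["series"]}

```bash
mkdir -p pics; ls; cat > h.py <<'E'
import numpy as np, cv2
from rig import *
def K(d):
    f=210/np.tan(np.radians(d['vfov'])/2); return np.array([[f,0,d['cx']],[0,f,d['cy']],[0,0,1.]])
def ext(d,st=None):
    if 'rvec' in d: return cv2.Rodrigues(np.array(d['rvec'],float))[0], np.array(d['tvec'],float).ravel()
    w,x,y,z=st['ee_rot']
    from scipy.spatial.transform import Rotation as Ro
    T=np.eye(4);T[:3,:3]=Ro.from_quat([x,y,z,w]).as_matrix();T[:3,3]=st['position']
    C=np.linalg.inv(T@np.array(d['hand_eye'])); return C[:3,:3],C[:3,3]
def at_z(d,uv,z,st=None):
    R,t=ext(d,st); n=cv2.undistortPoints(np.array([[uv]],float),K(d),np.array(d['dist'],float))[0,0]
    r=R.T@np.array([n[0],n[1],1]); c=-R.T@t; return c+r*(z-c[2])/r[2]
def proj(d,P,st=None):
    R,t=ext(d,st); return cv2.projectPoints(np.array(P,float).reshape(-1,3),cv2.Rodrigues(R)[0],t,K(d),np.array(d['dist'],float))[0].reshape(-1,2)
def save(d,n): cv2.imwrite('pics/'+n,d['pixels'][:,:,::-1])
E
python3 - <<'E'
from h import *
print(get_state())
for n in('scene','top'):
    d=get_image(n); save(d,n+'0.png')
    R,t=ext(d);print(n,-R.T@t,d['vfov'])
    for l,z in dict(rail=.022,guide=.044,guide_knob=.07,index=.031,lock_ball=.091,ink_jar=.03,tape_roll=.02,lino_block=.022).items():
        for m in masks_of(d,l)[:2]: print(l,round(m['p'],2),m['xy'],m['region'].sum(),at_z(d,m['xy'],z).round(3))
E
```

```text
pics
{'clock': 0.0, 'qpos': array([-1.27901365e+00,  2.76593430e-01,  1.50613781e+00,  3.16343624e-05,
        1.36067139e+00, -1.21021471e-01]), 'qd': array([-1.27293745e-05,  1.68849341e-03, -6.89576254e-05, -1.00845400e-04,
       -1.38388477e-03, -1.36335012e-03]), 'effort': array([-1.10919515e-03, -4.16772544e+01, -2.45803177e+01,  4.93523908e-05,
        1.11548707e-02, -2.19920884e-05]), 'position': array([ 0.23050935, -0.52615676,  0.20503877]), 'ee_rot': array([-5.94849679e-04,  8.37010240e-01, -5.47186476e-01, -6.82197895e-04]), 'contact_force': array([-0.18350657,  0.22166248, -0.15592406]), 'moment': array([-0.02963461,  0.00341776, -0.03283008]), 'width': 0.0852003898731703}
scene [ 1.04250925 -0.25045559  0.69402385] 49.36048141568996
rail 0.6 [257.5, 213.6] 18219 [ 0.482 -0.066  0.022]
guide 0.71 [245.1, 256.8] 2906 [ 0.588 -0.125  0.044]
guide_knob 0.58 [241.3, 259.4] 2900 [ 0.609 -0.138  0.07 ]
index 0.93 [293.4, 231.2] 405 [ 0.554 -0.02   0.031]
lock_ball 0.68 [253.9, 220.7] 143 [ 0.553 -0.096  0.091]
lock_ball 0.39 [366.1, 273.7] 1565 [0.719 0.034 0.091]
ink_jar 0.92 [180.3, 214.6] 1117 [ 0.44  -0.209  0.03 ]
tape_roll 0.6 [294.9, 171.0] 949 [0.394 0.05  0.02 ]
lino_block 0.91 [367.8, 274.1] 1706 [0.684 0.069 0.022]
top [ 0.47684526 -0.04090358  0.93225903] 49.18742815463109
rail 0.83 [295.4, 242.3] 25822 [ 0.463 -0.049  0.022]
guide 0.78 [337.9, 188.5] 2543 [ 0.569 -0.13   0.044]
guide_knob 0.64 [339.9, 184.7] 2391 [ 0.574 -0.131  0.07 ]
index 0.49 [277.9, 194.5] 275 [ 0.557 -0.013  0.031]
ink_jar 0.8 [371.5, 260.1] 822 [ 0.431 -0.198  0.03 ]
tape_roll 0.97 [237.1, 283.6] 945 [0.379 0.065 0.02 ]
lino_block 0.8 [236.5, 135.4] 1372 [0.676 0.073 0.022]
```

```bash
python3 -c "
import cv2,numpy as np
a=cv2.imread('pics/scene0.png');b=cv2.imread('pics/top0.png')
cv2.imwrite('pics/both.png',cv2.resize(np.vstack([a,b]),(400,600)))"
```

```text
(no output)
```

View pics/top0.png

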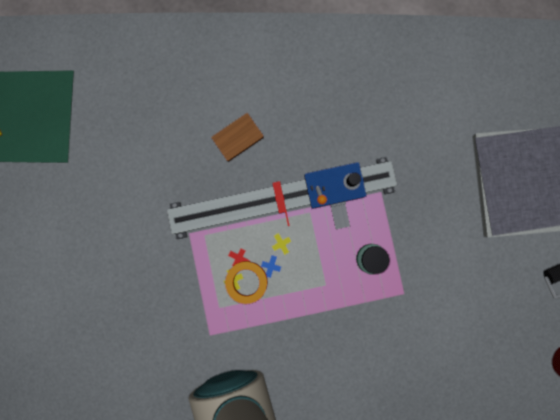

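View pics/scene0.png

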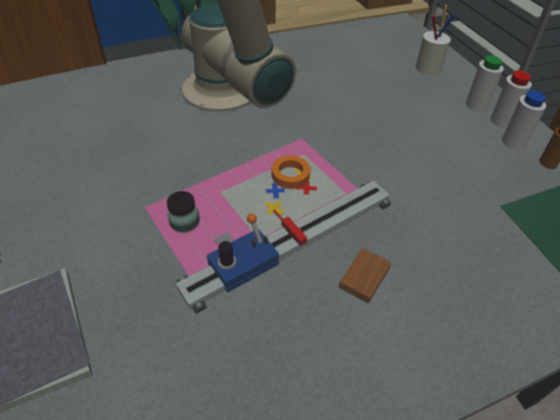

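The pictures agree. In the top view the rail runs from about (395,175) to (170,220), with +y to image left and the mat below it on -x. The knob is at about (354,180), the ball at (322,200) and the index at (280,197). In the scene view the lever leans to the mat side.

```bash
python3 - <<'E'
from h import *
d=get_image('top'); im=d['pixels']
# slot: dark pixels within rail mask
g=im.max(2).astype(int)
m=np.zeros(g.shape,bool)
for u in range(190,300):
    v0=216-(u-172)*(216-176)/(393-172)  # approx
    rows=range(int(v0)-10,int(v0)+12); 
    for v in rows: 
        if g[v,u]<55: m[v,u]=1
vs,us=np.nonzero(m)
P=np.array([at_z(d,(u,v),.022) for u,v in zip(us,vs)])[:,:2]
l=cv2.fitLine(P.astype(np.float32),cv2.DIST_HUBER,0,.001,.001).ravel(); dr=l[:2]*np.sign(l[1])
print('slot',len(P),l,'angle of rail y from world y',np.arctan2(-dr[0],dr[1]))
for n,uv,z in (('endL',(170.5,220),.022),('endR',(395,174.5),.022),('knobtop',(354,180),.089),('ball',(322,200),.093),('idx near top',(280,194),.04)):
    print(n,at_z(d,uv,z).round(4))
s=get_image('scene')
for n,uv,z in (('endL',(384,190),.022),('endR',(186,290),.022),('knobtop',(226,246),.089),('ball',(252,218),.091)): print(n,at_z(s,uv,z).round(4))
st=get_state(); print(st['ee_rot'])
E
```

```text
slot 317 [ 0.22900993 -0.9734241   0.53274167  0.06357152] angle of rail y from world y 0.23106046
endL [0.5024 0.2017 0.022 ]
endR [ 0.6017 -0.2455  0.022 ]
knobtop [ 0.5809 -0.1547  0.089 ]
ball [ 0.5425 -0.0959  0.093 ]
idx near top [ 0.5569 -0.0173  0.04  ]
endL [0.5117 0.2013 0.022 ]
endR [ 0.6037 -0.2378  0.022 ]
knobtop [ 0.5874 -0.1568  0.089 ]
ball [ 0.5461 -0.0971  0.091 ]
[ 3.20041637e-05  8.37006321e-01 -5.47193217e-01  1.11269921e-05]
```

Emit:
play_rows(
  series=[
    {"dx": 23.5, "dy": 24.5, "turn": 0.092, "fingers": -1},
    {"dx": 23.5, "dy": 24.5, "turn": 0.092, "fingers": -1},
    {"dx": 23.5, "dy": 24.5, "turn": 0.092, "fingers": -1},
    {"dx": 23.5, "dy": 24.5, "turn": 0.092, "fingers": -1},
    {"dx": 23.5, "dy": 24.5, "turn": 0.092, "fingers": -1},
    {"dx": 23.5, "dy": 24.5, "turn": 0.092, "fingers": -1},
    {"dx": 23.5, "dy": 24.5, "turn": 0.092, "fingers": -1},
    {"dx": 23.5, "dy": 24.5, "turn": 0.092, "fingers": -1},
    {"dx": 23.5, "dy": 24.5, "turn": 0.092, "fingers": -1},
    {"dx": 23.5, "dy": 24.5, "turn": 0.092, "fingers": -1},
    {"dx": 23.5, "dy": 24.5, "turn": 0.092, "fingers": -1},
    {"dx": 23.5, "dy": 24.5, "turn": 0.092, "fingers": -1},
    {"dx": 23.5, "dy": 24.5, "turn": 0.092, "fingers": -1},
    {"dx": 23.5, "dy": 24.5, "turn": 0.092, "fingers": -1},
    {"dx": 23.5, "dy": 24.5, "turn": 0.092, "fingers": -1},
    {"fingers": -1},
    {"fingers": -1},
  ],
)

```text
invalid input at $.series[0]: expected keys fingers, dx, dy, dz, turn
```

```bash
cat >> h.py <<'E'
def tool_angle(st):
    w,x,y,z=st['ee_rot']; return np.arctan2(2*(x*y+w*z),1-2*(y*y+z*z))
E
python3 - <<'E'
from h import *
st=get_state(); d=get_image('wrist'); save(d,'w1.png')
print(st['position'],tool_angle(st),st['contact_force'],st['clock'])
print(-ext(d,st)[0].T@ext(d,st)[1])
for l,z in dict(guide_knob=.089,index=.04,lock_ball=.093,guide=.044).items():
    for m in masks_of(d,l)[:2]: print(l,m['p'],m['xy'],m['region'].sum(),at_z(d,m['xy'],z,st).round(4))
E
```

```text
[ 0.23066346 -0.52672397  0.20592692] -1.1580143761755077 [-0.43952563 -0.35177096 -0.31515189] 1.0
[ 0.29891161 -0.49589865  0.37581846]
```

View pics/w1.png

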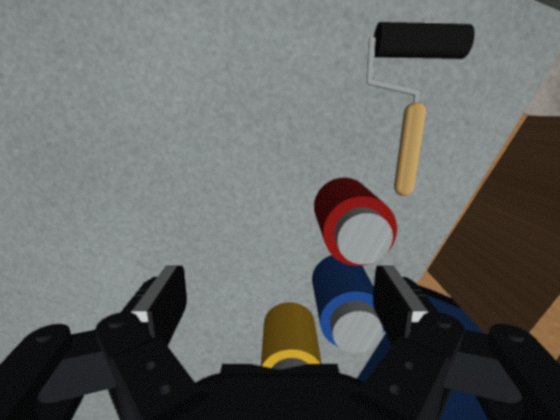

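The wrist view at the start shows only distant clutter. Every row needs all the keys, so I'm repeating the move with them.

Emit:
play_rows(
  series=[
    {"dx": 23.5, "dy": 24.5, "dz": 0, "turn": 0.092, "fingers": -1},
    {"dx": 23.5, "dy": 24.5, "dz": 0, "turn": 0.092, "fingers": -1},
    {"dx": 23.5, "dy": 24.5, "dz": 0, "turn": 0.092, "fingers": -1},
    {"dx": 23.5, "dy": 24.5, "dz": 0, "turn": 0.092, "fingers": -1},
    {"dx": 23.5, "dy": 24.5, "dz": 0, "turn": 0.092, "fingers": -1},
    {"dx": 23.5, "dy": 24.5, "dz": 0, "turn": 0.092, "fingers": -1},
    {"dx": 23.5, "dy": 24.5, "dz": 0, "turn": 0.092, "fingers": -1},
    {"dx": 23.5, "dy": 24.5, "dz": 0, "turn": 0.092, "fingers": -1},
    {"dx": 23.5, "dy": 24.5, "dz": 0, "turn": 0.092, "fingers": -1},
    {"dx": 23.5, "dy": 24.5, "dz": 0, "turn": 0.092, "fingers": -1},
    {"dx": 23.5, "dy": 24.5, "dz": 0, "turn": 0.092, "fingers": -1},
    {"dx": 23.5, "dy": 24.5, "dz": 0, "turn": 0.092, "fingers": -1},
    {"dx": 23.5, "dy": 24.5, "dz": 0, "turn": 0.092, "fingers": -1},
    {"dx": 23.5, "dy": 24.5, "dz": 0, "turn": 0.092, "fingers": -1},
    {"dx": 23.5, "dy": 24.5, "dz": 0, "turn": 0.092, "fingers": -1},
    {"dx": 0, "dy": 0, "dz": 0, "turn": 0, "fingers": -1},
  ],
)

```text
clock: 2.58
position: [0.5958, -0.1429, 0.2066]
ee_rot: [0.002, 0.99, 0.142, 0.006]
contact_force: [0.4, -0.1, 0.2]
width: 0.0856
```

```bash
cat > look.py <<'E'
import sys
from h import *
st=get_state(); d=get_image('wrist'); save(d,sys.argv[1])
print(st['position'].round(4),round(tool_angle(st),4),st['contact_force'].round(2),st['clock'],st['width'])
for l,z in dict(guide_knob=.089,index=.04,lock_ball=.093,guide=.044).items():
    for m in masks_of(d,l)[:2]: print(l,m['p'],m['xy'],m['region'].sum(),at_z(d,m['xy'],z,st).round(4))
E
python3 look.py w2.png
```

```text
[ 0.5958 -0.1429  0.2066] 0.2844 [ 0.4  -0.05  0.16] 2.5833 0.08560769942776833
guide_knob 0.9 [261.6, 158.5] 8281 [ 0.5721 -0.113   0.089 ]
index 0.89 [267.2, 51.0] 1535 [ 0.5499 -0.0201  0.04  ]
lock_ball 0.82 [239.3, 131.2] 560 [ 0.5476 -0.0952  0.093 ]
guide 0.79 [260.0, 156.0] 8288 [ 0.5697 -0.1177  0.044 ]
```

View pics/w2.png

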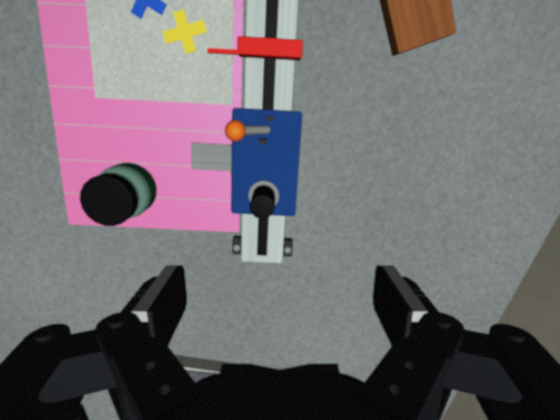

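The wrist view shows the knob's top at about (262,204), the ball at (236,130) and the index face at row 58. The slot runs from (272,5) to (262,250).

```bash
python3 - <<'E'
from h import *
st=get_state(); d=get_image('wrist')
a=at_z(d,(272,10),.022,st);b=at_z(d,(262.5,245),.022,st)
print('slot',a,b,'ang',np.arctan2(-(a-b)[0],(a-b)[1]))
# rail edges near index
for l,r in (((247,5),(298,5)),((244,255),(283,255))): print('edges',at_z(d,l,.022,st),at_z(d,r,.022,st))
print('knob top',at_z(d,(262.5,204),.089,st),'base',at_z(d,(263,190),.044,st))
print('guide corners top', [at_z(d,p,.044,st).round(4) for p in ((234,109),(301,113),(295,215),(232,211))])
print('index near top edge',at_z(d,(240,53),.04,st),at_z(d,(302,57),.04,st))
E
```

```text
slot [0.53893319 0.01317716 0.022     ] [ 0.59375522 -0.22860818  0.022     ] ang 0.22296851380581312
edges [0.51447641 0.01074282 0.022     ] [0.56203286 0.02422086 0.022     ]
edges [ 0.57561968 -0.24729762  0.022     ] [ 0.62094623 -0.23458339  0.022     ]
knob top [ 0.57857066 -0.15960858  0.089     ] base [ 0.57649909 -0.15772079  0.044     ]
guide corners top [array([ 0.5277, -0.086 ,  0.044 ]), array([ 0.5925, -0.0717,  0.044 ]), array([ 0.6172, -0.1753,  0.044 ]), array([ 0.5502, -0.1894,  0.044 ])]
index near top edge [ 0.52077993 -0.03472884  0.04      ] [ 0.57876497 -0.02197822  0.04      ]
```

Emit:
play_rows(
  series=[
    {"dx": -9, "dy": -8, "dz": -10, "turn": -0.03, "fingers": -1},
    {"dx": -8, "dy": -7, "dz": -20, "turn": -0.03, "fingers": -1},
    {"dx": 0, "dy": 0, "dz": -25, "turn": 0, "fingers": -1},
    {"dx": 0, "dy": 0, "dz": -15, "turn": 0, "fingers": -1},
    {"dx": 0, "dy": 0, "dz": -5, "turn": 0, "fingers": -1},
    {"dx": 0, "dy": 0, "dz": 0, "turn": 0, "fingers": -1},
  ],
)

```text
clock: 3.38
position: [0.5694, -0.1718, 0.1328]
ee_rot: [0.005, 0.995, 0.099, 0.006]
contact_force: [-0.2, 0.5, 0.1]
width: 0.0852
```

```bash
python3 - <<'E'
from h import *
st=get_state(); print(st['position'].round(4),tool_angle(st)); d=get_image('wrist')
for m in masks_of(d,'guide_knob')[:1]:
    r=m['region'];print(m['xy'])
save(d,'w3.png'); print(proj(d,[[.578,-.159,.089]],st))
E
```

```text
[ 0.5694 -0.1718  0.1328] 0.19881623270231105
[294.6, 147.1]
[[294.23639146 208.38334859]]
```

View pics/w3.png

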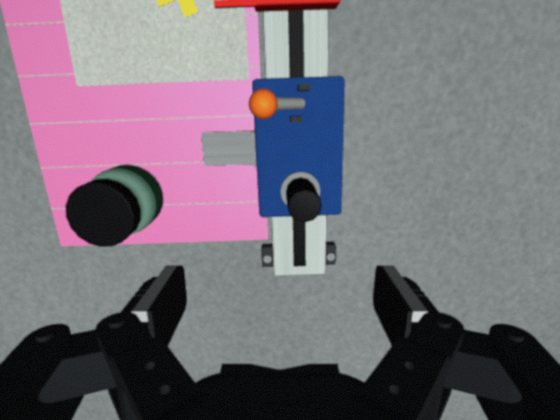

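Knob top now appears at (305,204), a few mm right of the prediction, so I'm re-measuring from here.

```bash
python3 - <<'E'
from h import *
st=get_state(); d=get_image('wrist');s2=get_state(); print(st['position'].round(4),s2['position'].round(4),tool_angle(st),st['qd'].round(3),s2['clock'])
a=at_z(d,(295,12),.022,st);b=at_z(d,(300,262),.022,st)
print('slot',a,b,'ang',np.arctan2(-(a-b)[0],(a-b)[1]))
k=at_z(d,(305,204),.089,st)
print('knob',k,at_z(d,(301,186),.044,st)); 
print('ball',at_z(d,(263,104),.093,st))
C=[at_z(d,p,.044,st) for p in ((253,79),(343,77),(341,213),(260,216))]; print(np.array(C).round(4),np.mean(C,0))
th=.22;u=np.array([-np.sin(th),np.cos(th)]);print('knob from guide',np.mean(C,0)[:2]-.032*u)
E
```

```text
[ 0.5707 -0.172   0.1342] [ 0.5714 -0.1718  0.1348] 0.1994386032973381 [ 0.011 -0.009 -0.028  0.003 -0.005 -0.001] 3.5333
slot [ 0.55465174 -0.02386063  0.022     ] [ 0.60470922 -0.23153347  0.022     ] ang 0.23652819488116456
knob [ 0.58625726 -0.1550293   0.089     ] [ 0.58640497 -0.1528359   0.044     ]
ball [ 0.54563243 -0.09571306  0.093     ]
[[ 0.5331 -0.0794  0.044 ]
 [ 0.5991 -0.0646  0.044 ]
 [ 0.625  -0.1692  0.044 ]
 [ 0.5579 -0.1852  0.044 ]] [ 0.57876926 -0.12459222  0.044     ]
knob from guide [ 0.58575261 -0.15582094]
```

Emit:
play_rows(
  series=[
    {"dx": 7, "dy": 8, "dz": 0, "turn": 0.013, "fingers": -1},
    {"dx": 7, "dy": 8, "dz": 0, "turn": 0.013, "fingers": -1},
    {"dx": 0, "dy": 0, "dz": 0, "turn": 0, "fingers": -1},
    {"dx": 0, "dy": 0, "dz": 0, "turn": 0, "fingers": -1},
  ],
)

```text
clock: 3.87
position: [0.5898, -0.1548, 0.1389]
ee_rot: [0.008, 0.993, 0.114, 0.011]
contact_force: [0.6, -0.2, 0.3]
width: 0.0855
```

```bash
python3 - <<'E'
from h import *
st=get_state(); print(st['position'].round(4),tool_angle(st),st['qd'].round(3))
E
```

```text
[ 0.5898 -0.1548  0.1389] 0.22852027722325172 [ 0.027  0.002 -0.023  0.016 -0.001  0.001]
```

Emit:
play_rows(
  series=[
    {"dx": -2, "dy": -1, "dz": -20, "turn": 0, "fingers": -1},
    {"dx": -1, "dy": 0, "dz": -20, "turn": 0, "fingers": -1},
    {"dx": 0, "dy": 0, "dz": -15, "turn": 0, "fingers": -1},
    {"dx": 0, "dy": 0, "dz": -10, "turn": 0, "fingers": -1},
    {"dx": 0, "dy": 0, "dz": -4, "turn": 0, "fingers": -1},
  ],
)

```text
clock: 4.28
position: [0.5914, -0.1548, 0.0719]
ee_rot: [0.01, 0.993, 0.116, 0.016]
contact_force: [0.3, 0.2, -0.1]
width: 0.085
```

Emit:
play_rows(
  series=[
    {"dx": -5, "dy": -1, "dz": -8, "turn": 0, "fingers": -1},
    {"dx": -1, "dy": 0, "dz": -2, "turn": 0, "fingers": 1},
    {"dx": 0, "dy": 0, "dz": 0, "turn": 0, "fingers": 1},
    {"dx": 0, "dy": 0, "dz": 0, "turn": 0, "fingers": 1},
    {"dx": 0, "dy": 0, "dz": 0, "turn": 0, "fingers": 1},
    {"dx": 0, "dy": 0, "dz": 0, "turn": 0, "fingers": 1},
  ],
  squeeze=40,
)

```text
clock: 4.78
position: [0.5859, -0.1561, 0.0623]
ee_rot: [0.011, 0.993, 0.117, 0.017]
contact_force: [-0.3, -0.5, 0.2]
width: 0.0259
```

```bash
python3 look.py w4.png
```

```text
[ 0.5859 -0.1561  0.0623] 0.2342 [-0.28 -0.52  0.19] 4.7833 0.02588264851497921
guide_knob 0.94 [265.6, 173.0] 25257 [ 0.5679 -0.109   0.089 ]
guide_knob 0.16 [226.3, 126.4] 2352 [ 0.5472 -0.0932  0.089 ]
lock_ball 0.86 [223.4, 126.9] 2215 [ 0.5465 -0.0932  0.093 ]
lock_ball 0.31 [266.4, 171.2] 24969 [ 0.5679 -0.1073  0.093 ]
guide 0.74 [265.5, 169.4] 25129 [ 0.5689 -0.1162  0.044 ]
```

View pics/w4.png

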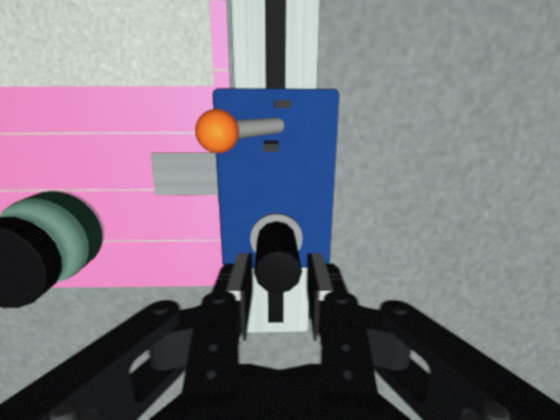

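The knob is between the pads and centred across the jaws. Next I finish closing and begin sliding.

Emit:
play_rows(
  series=[
    {"dx": 0, "dy": 0, "dz": 0, "turn": 0, "fingers": 1},
    {"dx": 0, "dy": 0, "dz": 0, "turn": 0, "fingers": 1},
    {"dx": -0.7, "dy": 3, "dz": 0, "turn": 0, "fingers": 1},
    {"dx": -0.9, "dy": 4, "dz": 0, "turn": 0, "fingers": 1},
    {"dx": -0.9, "dy": 4, "dz": 0, "turn": 0, "fingers": 1},
    {"dx": -0.9, "dy": 4, "dz": 0, "turn": 0, "fingers": 1},
  ],
)

```text
clock: 5.53
position: [0.5834, -0.1419, 0.0661]
ee_rot: [0.013, 0.993, 0.116, 0.019]
contact_force: [-0.1, 0.6, 0.7]
width: -0.0005
```

```bash
python3 -c "
from h import *
st=get_state();print(st['position'],tool_angle(st),st['contact_force'],st['moment'],st['width'],st['qd'].round(3))
d=get_image('wrist')
for m in masks_of(d,'guide')[:1]+masks_of(d,'lock_ball')[:1]: print(m['xy'])"
```

```text
[ 0.58335594 -0.14190193  0.06605863] 0.23325381588913827 [-0.13272798  0.55093052  0.65090495] [ 0.01537114 -0.01155092 -0.03068509] -0.0004514898405862259 [ 0.081 -0.028  0.057 -0.002 -0.025  0.081]
[264.0, 186.7]
[229.1, 158.3]
```

The fingers shut on nothing, so the knob is farther ahead. I'm taking another look.

```bash
python3 - <<'E'
from h import *
st=get_state(); print(st['position'],st['ee_rot'],st['contact_force'])
d=get_image('wrist'); s=get_image('scene'); save(s,'s5.png')
im=d['pixels'][:,:,::-1]; sc=cv2.resize(s['pixels'][170:310,150:350,::-1],None,fx=3,fy=3)
o=np.zeros((420+0,560,3),np.uint8)
cv2.imwrite('pics/m5.png',np.hstack([cv2.resize(im,(400,300)),cv2.resize(sc,(400,300))]))
p=st['position']
from scipy.spatial.transform import Rotation as Ro
w,x,y,z=st['ee_rot'];R=Ro.from_quat([x,y,z,w]).as_matrix()
print('tip wrist px',proj(d,[p,p+R[:,2]*.011],st),'scene',proj(s,[p,p+R[:,2]*.011]),'zaxis',R[:,2])
E
```

```text
[ 0.58330528 -0.14180661  0.06608095] [0.01261506 0.9929285  0.11653412 0.01880548] [ 0.23475251  0.77878931 -0.58388008]
tip wrist px [[278.7527379  249.12386829]
 [278.80350489 241.73768284]] scene [[234.67377104 249.9219421 ]
 [234.9747578  253.97815371]] zaxis [ 0.04028517 -0.02066875 -0.99897443]
```

View pics/m5.png

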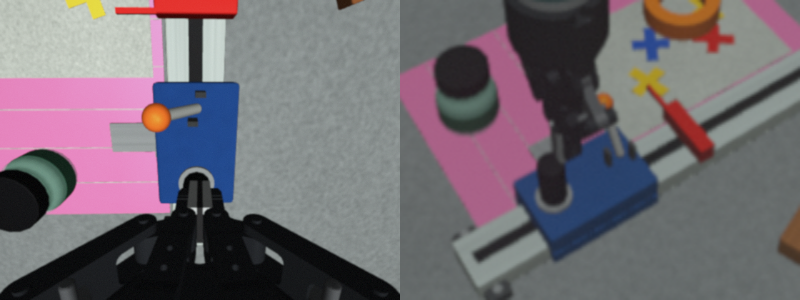

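```bash
python3 - <<'E'
from h import *
st=get_state(); d=get_image('wrist')
m=masks_of(d,'lock_ball')[0]; print('ball wrist',m['xy'],at_z(d,m['xy'],.091,st).round(4))
f=1.4
C=[at_z(d,(a*f,b*f),.044,st) for a,b in ((153,83),(239,83),(232,202),(160,202))]; print('guide c',np.array(C).round(4),np.mean(C,0).round(4))
print('idx',[at_z(d,(a*f,b*f),.04,st).round(4) for a,b in ((154,15),(238,17))])
s=get_image('scene')
for l,z in (('lock_ball',.091),('index',.031),('guide',.044)):
    m=masks_of(s,l)[0]; print(l,m['xy'],at_z(s,m['xy'],z).round(4))
# scene: knob top/bottom
print('knob top',at_z(s,(150+(550-400)/2,170+158/2.143),.089),'ring',at_z(s,(150+(552-400)/2,170+193/2.143),.044))
E
```

```text
ball wrist [227.7, 155.9] [ 0.5475 -0.0918  0.091 ]
guide c [[ 0.532  -0.0801  0.044 ]
 [ 0.5986 -0.0643  0.044 ]
 [ 0.623  -0.1703  0.044 ]
 [ 0.5565 -0.1847  0.044 ]] [ 0.5775 -0.1248  0.044 ]
idx [array([ 0.5237, -0.032 ,  0.04  ]), array([ 0.5851, -0.0184,  0.04  ])]
lock_ball [256.7, 234.1] [ 0.5827 -0.1013  0.091 ]
index [180.2, 215.5] [ 0.4429 -0.2095  0.031 ]
guide [247.1, 260.8] [ 0.597  -0.1248  0.044 ]
knob top [ 0.58228453 -0.15701572  0.089     ] ring [ 0.58283965 -0.15868808  0.044     ]
```

```bash
python3 - <<'E'
from h import *
print('tips_ahead',tips_ahead if not callable(tips_ahead) else tips_ahead())
st=get_state(); d=get_image('wrist'); s=get_image('scene'); w=cv2.imread('pics/w4.png')
print('f',K(d)[0,0]); 
a=cv2.resize(s['pixels'][195:275,190:290,::-1],(500,400),interpolation=cv2.INTER_CUBIC)
for n,P in (('tcp',st['position']),):
    for dz,c in ((-.011,(0,0,255)),(0,(0,255,255)),(.022,(0,255,0)),(.06,(255,255,0))):
        q=(proj(s,[P+[0,0,dz]])[0]-[190,195])*5; cv2.circle(a,(int(q[0]),int(q[1])),4,c,-1)
cv2.imwrite('pics/s6.png',a)
E
```

```text
tips_ahead 0.011
f 321.36164169943703
```

View pics/s6.png

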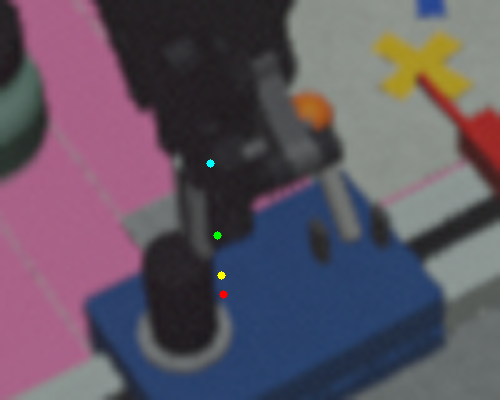

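Emit:
play_rows(
  series=[
    {"dx": -2, "dy": 8, "dz": 0, "turn": 0, "fingers": 1},
    {"dx": -2, "dy": 8, "dz": 0, "turn": 0, "fingers": 1},
    {"dx": 0, "dy": 0, "dz": -3, "turn": 0, "fingers": 1},
    {"dx": 0, "dy": 0, "dz": -3, "turn": 0, "fingers": 1},
    {"dx": 0, "dy": 0, "dz": -2, "turn": 0, "fingers": 1},
  ],
)

```text
clock: 6.6
position: [0.5791, -0.1245, 0.0581]
ee_rot: [0.013, 0.993, 0.116, 0.019]
contact_force: [-0.3, -0.1, 0.5]
width: -0.0001
```

Emit:
play_rows(
  series=[
    {"dx": 0, "dy": 0, "dz": -2, "turn": 0, "fingers": 1},
    {"dx": 0, "dy": 0, "dz": -2, "turn": 0, "fingers": 1},
    {"dx": 0, "dy": 0, "dz": -2, "turn": 0, "fingers": 1},
  ],
)

```text
clock: 6.85
position: [0.5789, -0.1244, 0.0511]
ee_rot: [0.013, 0.993, 0.116, 0.019]
contact_force: [0.4, 0.2, 0.5]
width: 0.0001
```

Emit:
play_rows(
  series=[
    {"dx": 0, "dy": 0, "dz": -3, "turn": 0, "fingers": 1},
    {"dx": 0, "dy": 0, "dz": -3, "turn": 0, "fingers": 1},
    {"dx": 0, "dy": 0, "dz": -3, "turn": 0, "fingers": 1},
  ],
)

```text
clock: 7.1
position: [0.5792, -0.1248, 0.0412]
ee_rot: [0.013, 0.993, 0.116, 0.019]
contact_force: [-0.1, 0.1, 0.4]
width: 0.0002
```

```bash
python3 - <<'E'
from h import *
st=get_state(); d=get_image('wrist'); s=get_image('scene')
print(st['position'],st['contact_force'])
a=cv2.resize(s['pixels'][195:275,190:290,::-1],(400,320),interpolation=cv2.INTER_CUBIC)
for dz,c in ((-.011,(0,0,255)),(0,(0,255,255)),(.022,(0,255,0)),(.06,(255,255,0))):
    q=(proj(s,[st['position']+[0,0,dz]])[0]-[190,195])*4; cv2.circle(a,(int(q[0]),int(q[1])),3,c,-1)
b=cv2.resize(d['pixels'][150:400,130:430,::-1],(384,320))
cv2.imwrite('pics/m7.png',np.hstack([a,b])); P=st['position']
print((proj(d,[P-[0,0,.011],P,P+[0,0,.022]],st)-[130,150])*1.28+[400,0])
E
```

```text
[ 0.57915606 -0.1248224   0.0412195 ] [-0.14759158  0.11092254  0.41549026]
[[589.64868714 116.78471138]
 [590.40221557 126.87664024]
 [592.1966873  150.90480033]]
```

View pics/m7.png

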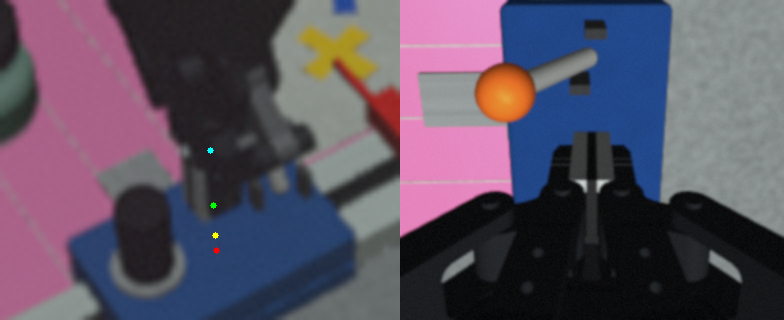

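The pose reading and both cameras agree on the height, but both views show the real fingertips roughly 20–28 mm farther back than the stated 11 mm ahead of the TCP. That explains the missed grasp. I'll confirm it with a gentle touch on the guide's top (z 44).

Emit:
play_rows(
  series=[
    {"dx": 0, "dy": 0, "dz": -3, "turn": 0, "fingers": 1},
    {"dx": 0, "dy": 0, "dz": -3, "turn": 0, "fingers": 1},
    {"dx": 0, "dy": 0, "dz": -2, "turn": 0, "fingers": 1},
  ],
)

```text
clock: 7.45
position: [0.5791, -0.1249, 0.0326]
ee_rot: [0.013, 0.993, 0.116, 0.019]
contact_force: [-0.2, 0.6, -0.4]
width: 0.0004
```

Emit:
play_rows(
  series=[
    {"dx": 0, "dy": 0, "dz": -2, "turn": 0, "fingers": 1},
    {"dx": 0, "dy": 0, "dz": -2, "turn": 0, "fingers": 1},
  ],
)

```text
clock: 7.62
position: [0.5791, -0.1249, 0.0281]
ee_rot: [0.013, 0.993, 0.116, 0.019]
contact_force: [0.5, -0.1, -0.1]
width: 0.0001
```

Emit:
play_rows(
  series=[
    {"dx": 0, "dy": 0, "dz": -2, "turn": 0, "fingers": 1},
    {"dx": 0, "dy": 0, "dz": -2, "turn": 0, "fingers": 1},
  ],
)

```text
clock: 7.78
position: [0.5791, -0.1249, 0.0237]
ee_rot: [0.013, 0.993, 0.116, 0.019]
contact_force: [0.9, -0.2, -0.3]
width: -0.0002
```

Emit:
play_rows(
  series=[
    {"dx": 0, "dy": 0, "dz": -2, "turn": 0, "fingers": 1},
    {"dx": 0, "dy": 0, "dz": -1, "turn": 0, "fingers": 1},
  ],
)

```text
clock: 7.95
position: [0.579, -0.1249, 0.0201]
ee_rot: [0.013, 0.993, 0.116, 0.019]
contact_force: [-0.4, 0.1, -0.7]
width: -0.0003
```

Emit:
play_rows(
  series=[
    {"dx": 0, "dy": 0, "dz": -1.5, "turn": 0, "fingers": 1},
    {"dx": 0, "dy": 0, "dz": -1, "turn": 0, "fingers": 1},
  ],
)

```text
clock: 8.12
position: [0.5792, -0.1249, 0.0187]
ee_rot: [0.013, 0.993, 0.116, 0.019]
contact_force: [-3.7, -0.3, 13.8]
width: -0.0003
```

Emit:
play_rows(
  series=[
    {"dx": 0, "dy": 0, "dz": -1.5, "turn": 0, "fingers": 1},
    {"dx": 0, "dy": 0, "dz": -1, "turn": 0, "fingers": 1},
  ],
)

```text
clock: 8.28
position: [0.5792, -0.1249, 0.0189]
ee_rot: [0.013, 0.993, 0.116, 0.02]
contact_force: [-2.1, 0.2, 3.7]
width: 0.0001
```

Contact came at TCP z 19 mm, so the tips are about 25 mm behind the TCP. A grasp at z 70 therefore means TCP z of about 26 mm. Lifting and regrasping.

Emit:
play_rows(
  series=[
    {"dx": 0, "dy": 0, "dz": 20, "turn": 0, "fingers": 1},
    {"dx": 0, "dy": 0, "dz": 25, "turn": 0, "fingers": 1},
    {"dx": 0, "dy": 0, "dz": 12, "turn": 0, "fingers": 1},
    {"dx": 2, "dy": -10, "dz": 0, "turn": 0, "fingers": -1},
    {"dx": 2, "dy": -10, "dz": 0, "turn": 0, "fingers": -1},
    {"dx": 2, "dy": -8, "dz": 0, "turn": 0, "fingers": -1},
    {"dx": 0, "dy": 0, "dz": 0, "turn": 0, "fingers": -1},
    {"dx": 0, "dy": 0, "dz": 0, "turn": 0, "fingers": -1},
  ],
)

```text
clock: 8.95
position: [0.584, -0.1561, 0.0756]
ee_rot: [0.013, 0.993, 0.116, 0.018]
contact_force: [0.4, 0.1, -0.7]
width: 0.0604
```

Emit:
play_rows(
  series=[
    {"dx": 2, "dy": -1, "dz": 0, "turn": 0, "fingers": -1},
    {"dx": 0, "dy": 0, "dz": -10, "turn": 0, "fingers": -1},
    {"dx": 0, "dy": 0, "dz": -15, "turn": 0, "fingers": -1},
    {"dx": 0, "dy": 0, "dz": -12, "turn": 0, "fingers": -1},
    {"dx": 0, "dy": 0, "dz": -6, "turn": 0, "fingers": -1},
  ],
)

```text
clock: 9.37
position: [0.5854, -0.1572, 0.0278]
ee_rot: [0.012, 0.993, 0.115, 0.017]
contact_force: [-0.0, 0.2, -0.9]
width: 0.0852
```

Emit:
play_rows(
  series=[
    {"dx": 1, "dy": 0, "dz": 0, "turn": 0, "fingers": 1},
    {"dx": 0, "dy": 0, "dz": 0, "turn": 0, "fingers": 1},
    {"dx": 0, "dy": 0, "dz": 0, "turn": 0, "fingers": 1},
    {"dx": 0, "dy": 0, "dz": 0, "turn": 0, "fingers": 1},
    {"dx": 0, "dy": 0, "dz": 0, "turn": 0, "fingers": 1},
    {"dx": 0, "dy": 0, "dz": 0, "turn": 0, "fingers": 1},
    {"dx": 0, "dy": 0, "dz": 0, "turn": 0, "fingers": 1},
    {"dx": 0, "dy": 0, "dz": 0, "turn": 0, "fingers": 1},
    {"dx": 0, "dy": 0, "dz": 0, "turn": 0, "fingers": 1},
  ],
  squeeze=40,
)

```text
clock: 10.12
position: [0.5853, -0.1556, 0.025]
ee_rot: [0.011, 0.993, 0.117, 0.015]
contact_force: [3.3, 1.1, -2.2]
width: 0.0231
```

Gripped (width about 24 mm). Sliding now.

Emit:
play_rows(
  series=[
    {"dx": -1.1, "dy": 5, "dz": 0, "turn": 0, "fingers": 1},
    {"dx": -1.8, "dy": 8, "dz": 0, "turn": 0, "fingers": 1},
    {"dx": -1.8, "dy": 8, "dz": 0, "turn": 0, "fingers": 1},
    {"dx": -1.8, "dy": 8, "dz": 0, "turn": 0, "fingers": 1},
    {"dx": -1.8, "dy": 8, "dz": 0, "turn": 0, "fingers": 1},
    {"dx": -1.8, "dy": 8, "dz": 0, "turn": 0, "fingers": 1},
  ],
)

```text
clock: 10.62
position: [0.5751, -0.1124, 0.025]
ee_rot: [0.015, 0.993, 0.116, 0.015]
contact_force: [2.2, -3.1, -5.2]
width: 0.023
```

Emit:
play_rows(
  series=[
    {"dx": -1.8, "dy": 8, "dz": 0, "turn": 0, "fingers": 1},
    {"dx": -1.8, "dy": 8, "dz": 0, "turn": 0, "fingers": 1},
    {"dx": -1.8, "dy": 8, "dz": 0, "turn": 0, "fingers": 1},
    {"dx": -1.8, "dy": 8, "dz": 0, "turn": 0, "fingers": 1},
    {"dx": -1.1, "dy": 5, "dz": 0, "turn": 0, "fingers": 1},
  ],
)

```text
clock: 11.03
position: [0.5654, -0.071, 0.025]
ee_rot: [0.015, 0.993, 0.117, 0.015]
contact_force: [2.8, -3.8, -4.5]
width: 0.0235
```

```bash
python3 look.py w8.png
```

```text
[ 0.5654 -0.071   0.025 ] 0.2347 [ 2.76 -3.78 -4.48] 11.0333 0.02351934290938132
guide_knob 0.92 [267.1, 182.7] 35922 [ 0.5474 -0.0186  0.089 ]
index 0.59 [270.6, 66.0] 6345 [0.5396 0.0206 0.04  ]
index 0.49 [522.6, 59.1] 10216 [0.6477 0.0503 0.04  ]
lock_ball 0.81 [209.5, 137.2] 4146 [ 0.5272 -0.0078  0.093 ]
guide 0.92 [269.2, 179.0] 35610 [ 0.55   -0.0277  0.044 ]
```

Emit:
play_rows(
  series=[
    {"dx": -1.3, "dy": 6, "dz": 0, "turn": 0, "fingers": 1},
    {"dx": -1.3, "dy": 6, "dz": 0, "turn": 0, "fingers": 1},
    {"dx": -1, "dy": 4, "dz": 0, "turn": 0, "fingers": 1},
    {"dx": -0.5, "dy": 2, "dz": 0, "turn": 0, "fingers": 1},
    {"dx": -0.5, "dy": 2, "dz": 0, "turn": 0, "fingers": 1},
  ],
)

```text
clock: 11.7
position: [0.5612, -0.0531, 0.025]
ee_rot: [0.017, 0.993, 0.116, 0.015]
contact_force: [2.1, -3.5, -3.0]
width: 0.0231
```

Emit:
play_rows(
  series=[
    {"dx": -0.5, "dy": 2.2, "dz": 0, "turn": 0, "fingers": 1},
    {"dx": -0.5, "dy": 2.2, "dz": 0, "turn": 0, "fingers": 1},
    {"dx": -0.5, "dy": 2.2, "dz": 0, "turn": 0, "fingers": 1},
  ],
)

```text
clock: 11.95
position: [0.5596, -0.0464, 0.025]
ee_rot: [0.018, 0.993, 0.116, 0.015]
contact_force: [3.2, -3.3, -3.1]
width: 0.0227
```

Emit:
play_rows(
  series=[
    {"dx": -0.5, "dy": 2.2, "dz": 0, "turn": 0, "fingers": 1},
    {"dx": -0.5, "dy": 2.2, "dz": 0, "turn": 0, "fingers": 1},
    {"dx": -0.5, "dy": 2.2, "dz": 0, "turn": 0, "fingers": 1},
  ],
)

```text
clock: 12.2
position: [0.558, -0.0394, 0.025]
ee_rot: [0.018, 0.993, 0.116, 0.015]
contact_force: [2.5, -3.5, -4.2]
width: 0.0234
```

Emit:
play_rows(
  series=[
    {"dx": -0.5, "dy": 2.2, "dz": 0, "turn": 0, "fingers": 1},
    {"dx": -0.5, "dy": 2.2, "dz": 0, "turn": 0, "fingers": 1},
    {"dx": -0.5, "dy": 2.2, "dz": 0, "turn": 0, "fingers": 1},
  ],
)

```text
clock: 12.45
position: [0.5563, -0.0321, 0.025]
ee_rot: [0.018, 0.993, 0.116, 0.015]
contact_force: [2.2, -2.2, -4.0]
width: 0.023
```

Emit:
play_rows(
  series=[
    {"dx": -0.5, "dy": 2.2, "dz": 0, "turn": 0, "fingers": 1},
    {"dx": -0.5, "dy": 2.2, "dz": 0, "turn": 0, "fingers": 1},
    {"dx": -0.5, "dy": 2.2, "dz": 0, "turn": 0, "fingers": 1},
  ],
)

```text
clock: 12.7
position: [0.5546, -0.0247, 0.025]
ee_rot: [0.018, 0.993, 0.116, 0.015]
contact_force: [3.3, -4.3, -4.3]
width: 0.0234
```

Emit:
play_rows(
  series=[
    {"dx": -0.5, "dy": 2, "dz": 0, "turn": 0, "fingers": 1},
    {"dx": -0.5, "dy": 2, "dz": 0, "turn": 0, "fingers": 1},
  ],
)

```text
clock: 12.87
position: [0.5534, -0.0202, 0.025]
ee_rot: [0.018, 0.993, 0.116, 0.015]
contact_force: [2.3, -2.7, -3.7]
width: 0.0232
```

Emit:
play_rows(
  series=[
    {"dx": -0.5, "dy": 2.2, "dz": 0, "turn": 0, "fingers": 1},
    {"dx": -0.5, "dy": 2.2, "dz": 0, "turn": 0, "fingers": 1},
    {"dx": -0.5, "dy": 2.2, "dz": 0, "turn": 0, "fingers": 1},
  ],
)

```text
clock: 13.12
position: [0.5518, -0.0129, 0.025]
ee_rot: [0.018, 0.993, 0.116, 0.015]
contact_force: [3.0, -2.7, -4.1]
width: 0.0234
```

Emit:
play_rows(
  series=[
    {"dx": -0.5, "dy": 2.2, "dz": 0, "turn": 0, "fingers": 1},
    {"dx": -0.5, "dy": 2.2, "dz": 0, "turn": 0, "fingers": 1},
    {"dx": -0.5, "dy": 2.2, "dz": 0, "turn": 0, "fingers": 1},
  ],
)

```text
clock: 13.37
position: [0.55, -0.0056, 0.025]
ee_rot: [0.018, 0.993, 0.116, 0.015]
contact_force: [2.6, -3.8, -3.3]
width: 0.023
```

Emit:
play_rows(
  series=[
    {"dx": -0.5, "dy": 2.2, "dz": 0, "turn": 0, "fingers": 1},
    {"dx": -0.5, "dy": 2.2, "dz": 0, "turn": 0, "fingers": 1},
    {"dx": -0.5, "dy": 2.2, "dz": 0, "turn": 0, "fingers": 1},
  ],
)

```text
clock: 13.62
position: [0.5483, 0.0017, 0.025]
ee_rot: [0.018, 0.993, 0.116, 0.015]
contact_force: [3.4, -3.2, -4.3]
width: 0.0235
```

Emit:
play_rows(
  series=[
    {"dx": -0.5, "dy": 2.2, "dz": 0, "turn": 0, "fingers": 1},
    {"dx": -0.5, "dy": 2.2, "dz": 0, "turn": 0, "fingers": 1},
    {"dx": -0.5, "dy": 2.2, "dz": 0, "turn": 0, "fingers": 1},
  ],
)

```text
clock: 13.87
position: [0.5466, 0.0091, 0.025]
ee_rot: [0.018, 0.993, 0.116, 0.015]
contact_force: [4.0, -3.1, -3.1]
width: 0.0231
```

Emit:
play_rows(
  series=[
    {"dx": -0.5, "dy": 2.2, "dz": 0, "turn": 0, "fingers": 1},
    {"dx": -0.5, "dy": 2.2, "dz": 0, "turn": 0, "fingers": 1},
    {"dx": -0.5, "dy": 2.2, "dz": 0, "turn": 0, "fingers": 1},
  ],
)

```text
clock: 14.12
position: [0.5448, 0.0164, 0.025]
ee_rot: [0.018, 0.993, 0.116, 0.015]
contact_force: [2.7, -3.6, -3.8]
width: 0.0231
```

Emit:
play_rows(
  series=[
    {"dx": -0.5, "dy": 2.2, "dz": 0, "turn": 0, "fingers": 1},
    {"dx": -0.5, "dy": 2.2, "dz": 0, "turn": 0, "fingers": 1},
    {"dx": -0.5, "dy": 2.2, "dz": 0, "turn": 0, "fingers": 1},
  ],
)

```text
clock: 14.37
position: [0.5431, 0.0237, 0.025]
ee_rot: [0.018, 0.993, 0.116, 0.015]
contact_force: [3.4, -3.5, -2.9]
width: 0.0232
```

Emit:
play_rows(
  series=[
    {"dx": -0.5, "dy": 2.2, "dz": 0, "turn": 0, "fingers": 1},
    {"dx": -0.5, "dy": 2.2, "dz": 0, "turn": 0, "fingers": 1},
    {"dx": -0.5, "dy": 2.2, "dz": 0, "turn": 0, "fingers": 1},
  ],
)

```text
clock: 14.62
position: [0.5414, 0.031, 0.025]
ee_rot: [0.018, 0.993, 0.116, 0.015]
contact_force: [1.8, -3.3, -3.8]
width: 0.0227
```

Emit:
play_rows(
  series=[
    {"dx": -0.5, "dy": 2.2, "dz": 0, "turn": 0, "fingers": 1},
    {"dx": -0.5, "dy": 2.2, "dz": 0, "turn": 0, "fingers": 1},
    {"dx": -0.5, "dy": 2.2, "dz": 0, "turn": 0, "fingers": 1},
  ],
)

```text
clock: 14.87
position: [0.5398, 0.0378, 0.025]
ee_rot: [0.018, 0.993, 0.116, 0.015]
contact_force: [3.4, -7.0, -5.0]
width: 0.0233
```

The resistance along the rail jumped from about 4 to 7.6 N. One small step will confirm it.

Emit:
play_rows(
  series=[
    {"dx": -0.3, "dy": 1.3, "dz": 0, "turn": 0, "fingers": 1},
  ],
)

```text
clock: 14.95
position: [0.5396, 0.0386, 0.025]
ee_rot: [0.019, 0.993, 0.117, 0.015]
contact_force: [3.1, -7.5, -4.9]
width: 0.0232
```

```bash
python3 look.py w9.png
```

```text
[0.5396 0.0386 0.025 ] 0.2344 [ 3.15 -7.49 -4.88] 14.95 0.02316464079395061
guide_knob 0.69 [269.1, 182.6] 35932 [0.5222 0.0917 0.089 ]
index 0.72 [270.7, 67.9] 6313 [0.514  0.1295 0.04  ]
lock_ball 0.81 [207.7, 139.4] 4229 [0.5011 0.1016 0.093 ]
guide 0.74 [267.0, 180.6] 35681 [0.5234 0.0811 0.044 ]
```

Confirmed at 8 N total, about 4 N added. Backing off 20 mm along the rail.

Emit:
play_rows(
  series=[
    {"dx": 1.1, "dy": -5, "dz": 0, "turn": 0, "fingers": 1},
    {"dx": 1.1, "dy": -5, "dz": 0, "turn": 0, "fingers": 1},
    {"dx": 1.1, "dy": -5, "dz": 0, "turn": 0, "fingers": 1},
    {"dx": 0.6, "dy": -2.5, "dz": 0, "turn": 0, "fingers": 1},
    {"dx": 0, "dy": 0, "dz": 0, "turn": 0, "fingers": 1},
  ],
)

```text
clock: 15.62
position: [0.5426, 0.0258, 0.025]
ee_rot: [0.014, 0.993, 0.115, 0.014]
contact_force: [2.4, 1.1, -2.9]
width: 0.0231
```

```bash
python3 look.py w10.png; python3 - <<'E'
import cv2
a=cv2.imread('pics/w9.png');b=cv2.imread('pics/w10.png')
cv2.imwrite('pics/m10.png',cv2.resize(cv2.hconcat([a[:260,130:430],b[:260,130:430]]),(800,347)))
E
```

```text
[0.5426 0.0258 0.025 ] 0.2316 [ 2.43  1.07 -2.86] 15.6167 0.02308812610350725
guide_knob 0.65 [268.9, 184.1] 36076 [0.5255 0.0777 0.089 ]
guide_knob 0.33 [43.0, 146.1] 8654 [0.4533 0.0738 0.089 ]
index 0.85 [268.0, 36.3] 7386 [0.5134 0.1286 0.04  ]
guide 0.95 [269.8, 180.3] 35791 [0.5277 0.0685 0.044 ]
```

View pics/m10.png

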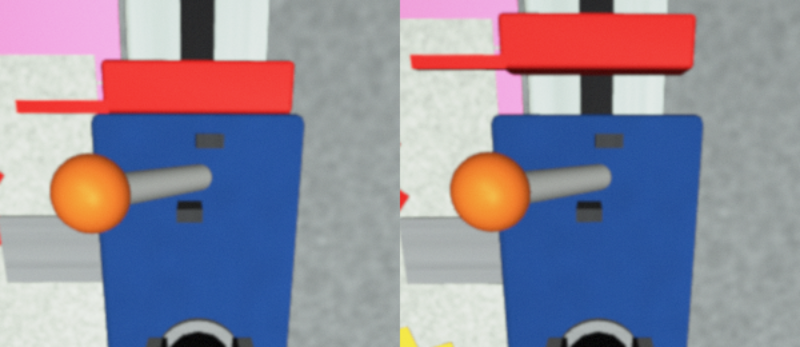

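The left view shows the nose against the index and the right view an open gap. The TCP has moved 13.2 mm, so 6.8 mm remain.

Emit:
play_rows(
  series=[
    {"dx": 1, "dy": -4, "dz": 0, "turn": 0, "fingers": 1},
    {"dx": 0.6, "dy": -2.5, "dz": 0, "turn": 0, "fingers": 1},
  ],
)

```text
clock: 16.03
position: [0.5439, 0.0202, 0.025]
ee_rot: [0.013, 0.993, 0.116, 0.014]
contact_force: [2.9, 3.0, -3.0]
width: 0.0232
```

Emit:
play_rows(
  series=[
    {"dx": 0.3, "dy": -1.3, "dz": 0, "turn": 0, "fingers": 1},
    {"dx": 0, "dy": 0, "dz": 0, "turn": 0, "fingers": 1},
  ],
)

```text
clock: 16.2
position: [0.5443, 0.0186, 0.025]
ee_rot: [0.013, 0.993, 0.115, 0.014]
contact_force: [2.4, 3.2, -2.7]
width: 0.0231
```

```bash
python3 - <<'E'
from h import *
st=get_state(); d=get_image('wrist'); save(d,'w11.png'); im=d['pixels'].astype(int)
print(st['position'],st['contact_force'])
R,G,B=im[...,0],im[...,1],im[...,2]
blue=(B>80)&(B>R*1.8); red=(R>60)&(R>2.2*G)&(R>2.2*B)
u=np.array([-.226,.974])
for c in (240,255,285,300):
    b0=np.nonzero(blue[:,c])[0].min(); r=np.nonzero(red[:b0,c])[0]; r1=r.max()
    # bright top face lower edge vs dark front face
    col=R[:b0,c]; print(c,'guide front top row',b0,'red bottom row',r1,col[max(0,r1-12):r1+2],
      'gap via low edge', (at_z(d,(c,r1+1),.022,st)-at_z(d,(c,b0),.044,st))[:2]@u)
E
```

```text
[0.54427373 0.0186294  0.02496064] [ 2.36210203  3.20525246 -2.65591663]
240 guide front top row 87 red bottom row 37 [241 241 239 234 227 202 164 116  80  70  69  67  72 113] gap via low edge 0.022839591975233005
255 guide front top row 87 red bottom row 37 [240 241 239 235 228 204 168 117  81  73  66  67  69  95] gap via low edge 0.022861171298271473
285 guide front top row 86 red bottom row 38 [241 241 238 229 210 179 131  88  73  69  69  72  65  53] gap via low edge 0.022072110929184204
300 guide front top row 87 red bottom row 37 [241 240 240 238 230 212 181 137  94  75  72  68  66  83] gap via low edge 0.0229371259327296
```

```bash
python3 - <<'E'
from h import *
d=get_image('wrist'); st=get_state(); u=np.array([-.226,.974])
def meas(im,st):
    im=im.astype(int);R,G,B=im[...,0],im[...,1],im[...,2]
    blue=(B>80)&(B>R*1.8); out=[]
    for c in (240,255,285,300):
        b0=np.nonzero(blue[:,c])[0].min(); t=np.nonzero(R[:b0,c]>160)[0]
        t=[r for r in t if G[r,c]<.5*R[r,c]]; r1=max(t)+1
        out.append((b0,r1,round(((at_z(d,(c,r1),.040,st)-at_z(d,(c,b0),.044,st))[:2]@u)*1e3,1)))
    print(out)
meas(d['pixels'],st)
q=np.array([.019,.993,.117,.015]);q/=np.linalg.norm(q)
meas(cv2.imread('pics/w9.png')[:,:,::-1],dict(position=np.array([.5396,.0386,.025]),ee_rot=q))
E
```

```text
[(np.int64(87), np.int64(32), np.float64(22.1)), (np.int64(87), np.int64(32), np.float64(22.1)), (np.int64(86), np.int64(32), np.float64(21.7)), (np.int64(87), np.int64(32), np.float64(22.1))]
[(np.int64(86), np.int64(84), np.float64(1.0)), (np.int64(86), np.int64(84), np.float64(1.0)), (np.int64(86), np.int64(84), np.float64(1.0)), (np.int64(86), np.int64(84), np.float64(1.0))]
```

The gap is 20.5 mm by TCP travel and 21.0 mm by image difference, so it's good. Releasing and rising.

Emit:
play_rows(
  series=[
    {"dx": 0, "dy": 0, "dz": 0, "turn": 0, "fingers": -0.3},
    {"dx": 0, "dy": 0, "dz": 0, "turn": 0, "fingers": -0.3},
    {"dx": 0, "dy": 0, "dz": 0, "turn": 0, "fingers": -0.3},
    {"dx": 0, "dy": 0, "dz": 20, "turn": 0, "fingers": -0.3},
    {"dx": 0, "dy": 0, "dz": 30, "turn": 0, "fingers": -0.3},
    {"dx": 0, "dy": 0, "dz": 30, "turn": 0, "fingers": -0.3},
    {"dx": 0, "dy": 0, "dz": 0, "turn": 0, "fingers": 1},
  ],
)

```text
clock: 16.88
position: [0.5428, 0.0153, 0.1079]
ee_rot: [0.016, 0.993, 0.117, 0.013]
contact_force: [1.2, 0.1, 0.3]
width: 0.0446
```

Emit:
play_rows(
  series=[
    {"dx": -15, "dy": 11, "dz": 0, "turn": 0, "fingers": 1},
    {"dx": -15, "dy": 11, "dz": 0, "turn": 0, "fingers": 1},
    {"dx": -15, "dy": 11, "dz": 0, "turn": 0, "fingers": 1},
    {"dx": -15, "dy": 11, "dz": 0, "turn": 0, "fingers": 1},
    {"dx": -13, "dy": 11, "dz": 0, "turn": 0, "fingers": 1},
    {"dx": 0, "dy": 0, "dz": 0, "turn": 0, "fingers": 1},
    {"dx": 0, "dy": 0, "dz": 0, "turn": 0, "fingers": 1},
  ],
)

```text
clock: 17.47
position: [0.4647, 0.071, 0.1092]
ee_rot: [0.018, 0.993, 0.117, 0.016]
contact_force: [0.2, -0.5, 0.3]
width: 0.0002
```

```bash
python3 look.py w12.png; python3 - <<'E'
from h import *
for n in ('scene','top'):
    s=get_image(n)
    for l,z in (('lock_ball',.091),('index',.031)):
        for m in masks_of(s,l)[:1]: print(n,l,m['p'],m['region'].sum(),at_z(s,m['xy'],z).round(4))
E
```

```text
[0.4647 0.071  0.1092] 0.2342 [ 0.21 -0.49  0.35] 17.4667 0.00016210771616591117
guide_knob 0.95 [346.2, 238.5] 12562 [0.5079 0.0783 0.089 ]
index 0.94 [358.7, 150.3] 2206 [0.513  0.1295 0.04  ]
lock_ball 0.85 [344.9, 231.3] 956 [0.5042 0.0843 0.093 ]
guide 0.7 [348.1, 236.6] 12502 [0.5247 0.063  0.044 ]
scene lock_ball 0.67 166 [0.5258 0.074  0.091 ]
scene index 0.92 329 [0.516  0.1273 0.031 ]
top lock_ball 0.52 98 [0.5075 0.0724 0.091 ]
```

View pics/w12.png

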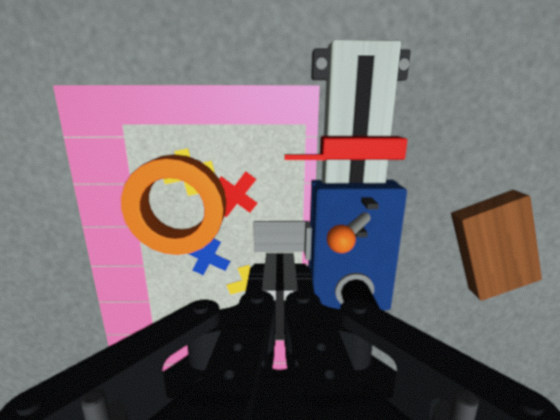

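Emit:
play_rows(
  series=[
    {"dx": 0, "dy": 0, "dz": -20, "turn": 0, "fingers": 1},
    {"dx": 0, "dy": 0, "dz": -20, "turn": 0, "fingers": 1},
    {"dx": 0, "dy": 0, "dz": -12, "turn": 0, "fingers": 1},
    {"dx": 0, "dy": 0, "dz": -3, "turn": 0, "fingers": 1},
    {"dx": 5, "dy": 1.2, "dz": 0, "turn": 0, "fingers": 1},
    {"dx": 5, "dy": 1.2, "dz": 0, "turn": 0, "fingers": 1},
  ],
)

```text
clock: 18.52
position: [0.4777, 0.0724, 0.0538]
ee_rot: [0.018, 0.993, 0.115, 0.017]
contact_force: [0.2, 0.3, -1.2]
width: 0.0001
```

Emit:
play_rows(
  series=[
    {"dx": 5, "dy": 1.2, "dz": 0, "turn": 0, "fingers": 1},
    {"dx": 5, "dy": 1.2, "dz": 0, "turn": 0, "fingers": 1},
    {"dx": 5, "dy": 1.2, "dz": 0, "turn": 0, "fingers": 1},
    {"dx": 5, "dy": 1.2, "dz": 0, "turn": 0, "fingers": 1},
    {"dx": 5, "dy": 1.2, "dz": 0, "turn": 0, "fingers": 1},
    {"dx": 5, "dy": 1.2, "dz": 0, "turn": 0, "fingers": 1},
  ],
)

```text
clock: 19.02
position: [0.5115, 0.0803, 0.0566]
ee_rot: [0.019, 0.993, 0.115, 0.018]
contact_force: [-0.6, -0.6, 1.4]
width: -0.0001
```

Emit:
play_rows(
  series=[
    {"dx": 4, "dy": 1, "dz": -1.5, "turn": 0, "fingers": 1},
    {"dx": 4, "dy": 1, "dz": -1.5, "turn": 0, "fingers": 1},
    {"dx": 4, "dy": 1, "dz": -1, "turn": 0, "fingers": 1},
  ],
)

```text
clock: 19.27
position: [0.5268, 0.0839, 0.053]
ee_rot: [0.019, 0.993, 0.115, 0.019]
contact_force: [-0.0, 0.1, 0.4]
width: 0.0
```

Emit:
play_rows(
  series=[
    {"dx": 2, "dy": 0.5, "dz": -1, "turn": 0, "fingers": 1},
    {"dx": 2, "dy": 0.5, "dz": -0.5, "turn": 0, "fingers": 1},
  ],
)

```text
clock: 19.43
position: [0.5319, 0.0851, 0.0509]
ee_rot: [0.019, 0.993, 0.115, 0.02]
contact_force: [-1.1, -1.4, -0.4]
width: -0.0
```

Emit:
play_rows(
  series=[
    {"dx": 2, "dy": 0.5, "dz": 0, "turn": 0, "fingers": 1},
    {"dx": 2, "dy": 0.5, "dz": 0, "turn": 0, "fingers": 1},
  ],
)

```text
clock: 19.6
position: [0.5322, 0.0854, 0.05]
ee_rot: [0.019, 0.993, 0.115, 0.015]
contact_force: [-6.0, -2.0, 5.0]
width: 0.0001
```

```bash
cat > ball.py <<'E'
from h import *
st=get_state(); d=get_image('wrist'); save(d,'wb.png')
print(st['position'].round(4),st['contact_force'].round(1))
h=cv2.cvtColor(d['pixels'],cv2.COLOR_RGB2HSV); o=((h[...,0]>6)&(h[...,0]<18)&(h[...,1]>180)&(h[...,2]>120)).astype(np.uint8)
n,_,s,c=cv2.connectedComponentsWithStats(o)
for i in range(1,n):
    if s[i,4]>150: print(c[i],s[i],at_z(d,c[i],.091,st).round(4))
E
python3 ball.py
```

```text
[0.5322 0.0854 0.05  ] [-6. -2.  5.]
[ 53.71267092 234.28532361] [   0  174  105  119 5485] [0.4325 0.0907 0.091 ]
[331.32457143 290.82742857] [314 275  34  34 875] [0.5549 0.0895 0.091 ]
```

Emit:
play_rows(
  series=[
    {"dx": 2, "dy": 0.5, "dz": 0.5, "turn": 0, "fingers": 1},
    {"dx": 2.5, "dy": 0.5, "dz": 0.5, "turn": 0, "fingers": 1},
  ],
)

```text
clock: 19.82
position: [0.5317, 0.0853, 0.0502]
ee_rot: [0.019, 0.993, 0.116, 0.01]
contact_force: [-6.4, -2.1, 2.4]
width: 0.0003
```

The finger has come solidly against the lever's stop. Withdrawing to -x, then up.

Emit:
play_rows(
  series=[
    {"dx": -8, "dy": -2, "dz": 0, "turn": 0, "fingers": 1},
    {"dx": -8, "dy": -2, "dz": 0, "turn": 0, "fingers": 1},
    {"dx": -5, "dy": -2, "dz": 20, "turn": 0, "fingers": 1},
    {"dx": 0, "dy": 0, "dz": 35, "turn": 0, "fingers": 1},
    {"dx": 0, "dy": 0, "dz": 35, "turn": 0, "fingers": 1},
    {"dx": 0, "dy": -15, "dz": 20, "turn": 0, "fingers": 1},
    {"dx": 0, "dy": -15, "dz": 0, "turn": 0, "fingers": 1},
    {"dx": 0, "dy": 0, "dz": 0, "turn": 0, "fingers": 1},
    {"dx": 0, "dy": 0, "dz": 0, "turn": 0, "fingers": 1},
  ],
)

```text
clock: 20.57
position: [0.5081, 0.0489, 0.1648]
ee_rot: [0.019, 0.993, 0.116, 0.014]
contact_force: [-0.1, 1.2, -0.1]
width: -0.0003
```

```bash
python3 ball.py; python3 - <<'E'
from h import *
st=get_state(); d=get_image('wrist'); im=d['pixels']; save(d,'wf.png')
s=get_image('scene'); t=get_image('top')
a=cv2.resize(im[:,:,::-1],(560,420)); b=cv2.resize(s['pixels'][150:310,150:400,::-1],(240,154)); c=cv2.resize(t['pixels'][100:340,150:420,::-1],(240,213))
o=np.zeros((420,800,3),np.uint8); o[:,:560]=a; o[:154,560:]=b; o[160:373,560:]=c
cv2.imwrite('pics/final.png',o)
for l,z in (('ink_jar',.03),('tape_roll',.02),('lino_block',.022)): 
    for m in masks_of(t,l)[:1]: print(l,at_z(t,m['xy'],z).round(3))
E
```

```text
[0.5081 0.0489 0.1648] [-0.1  1.2 -0.1]
[147.27345082 155.64042069] [ 104  114   88   86 3518] [0.4048 0.0672 0.091 ]
[347.         170.05042017] [337 160  21  21 357] [0.5535 0.0904 0.091 ]
ink_jar [ 0.433 -0.199  0.03 ]
tape_roll [0.36  0.025 0.02 ]
lino_block [0.673 0.076 0.022]
```

View pics/final.png

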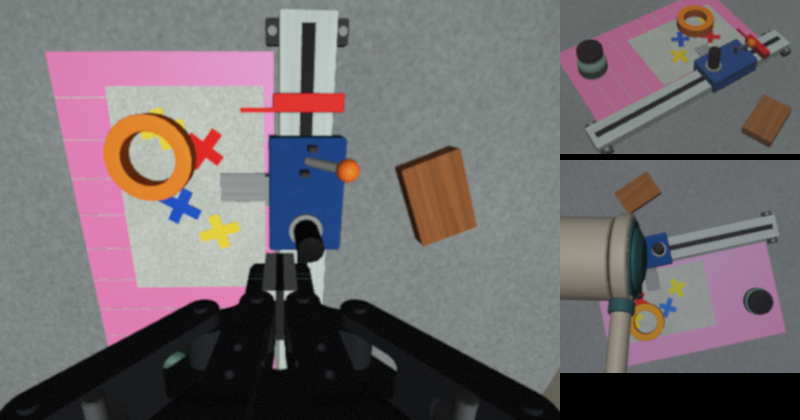

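The wrist view shows the lever leaning to +x with the ball at (347,170). The gap is open, and the jar, tape and block are where they were; the top view's tape reading is off because the arm partly hides it. One last gap check before I hand in.

```bash
python3 - <<'E'
from h import *
st=get_state(); d=get_image('wrist'); im=d['pixels'].astype(int); R,G,B=im[...,0],im[...,1],im[...,2]
u=np.array([-.226,.974]); blue=(B>80)&(B>R*1.8)
for c in (285,295,325):
    b0=np.nonzero(blue[:,c])[0].min(); t=[r for r in np.nonzero((R[:b0,c]>160)&(G[:b0,c]<.5*R[:b0,c]))[0]]; r1=max(t)+1
    print(b0,r1,((at_z(d,(c,r1),.040,st)-at_z(d,(c,b0),.044,st))[:2]@u*1e3).round(1))
E
```

```text
139 113 21.7
138 113 20.9
139 113 21.8
```

```bash
python3 -c "
from rig import *
print(sign_off())"
```

```text
the job is handed in; nothing more can be done
None
```

The job is done and handed in, with the robot's clock at about 21 s of the 54 s allowed.

- **Tight spot:** I gripped the knob and slid the guide, its nose pushing the index ahead. The drag along the rail rose from about 4 N to about 8 N, so roughly 4 N was added. I stopped there.
- **Gap:** I backed the guide off and let it go. The gap measured 20.5 mm from the arm's travel. The last image check gave 21–22 mm, and images read about 1 mm high when the nose was touching the index.
- **Lock lever:** I pushed it over with the closed fingers until it stood solid at about 6 N. The ball was then seen about 1 mm from its predicted locked position.

**Checks that failed or disagreed:**
- **Fingertip position:** A touch on the guide's top put the tips about 25 mm behind the TCP, not 11 mm ahead as stated. My first grasp closed on nothing above the knob; the touch pressed the guide with about 14 N and did no visible harm. I corrected the heights for the rest.
- **Tape roll:** The last top-camera reading was off by about 45 mm because the arm partly hid it. The wrist picture shows it still in its place on the mat. The jar and the lino block read within 4 mm of their starting positions.

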